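# Check the hand levers of the sole stitcher

### The job

Check that both hand levers on the cobbler's bench stop short of their bars: using only the outside of the fingers, press the long lever in towards its bar until it meets its stop, keep it there for a second, then let it come all the way back out. Then press the short lever in to its stop in the same way and finish while still holding it there. Press firmly but do not force the levers, do not pinch them or touch the bars, and leave everything else on the bench where it is.

Things in the scene. Friction and masses are not known exactly. Their poses are not given: they have to be found in the camera images.
- long_stand: Fixed stand with the long lever, left or right, turned up to 0.3 rad. Origin: centre of the underside of its 110 x 90 x 12 mm foot, on the table; z up; +x is the way the lever is pressed (roughly away from the robot). Grey post 34 mm across on the origin, top at 158 mm. Lever pin (vertical) at x = -55 mm, y = 0, on an arm 30 mm wide, 126 mm high; pin top at 158 mm.
- long_bar: Fixed horizontal bar with a black rubber grip on the long stand. Origin on the post's axis, 140 mm above the table; it runs 180 mm from there along the stand's -y, 28 mm in diameter. Not to be touched.
- long_lever (a joint): Angle of the long lever about its pin: 0 = at rest, fully out; grows as it is pressed to the bar; at 0.42 it meets a rigid stop, parallel to the bar with a gap of about 34 mm left. A spring returns it: at point long_push about 2.6 N starts it and 5.2 N holds it at the stop.
- long_blade: The long lever, the longer of the two: bare aluminium blade 8 mm thick, 22 mm tall (129 to 151 mm above the table), reaching 155 mm from the pin, with an upright 14 mm round end. Origin on the pin, 140 mm up. It runs along its own -y; its -x face is the outer one, to be pressed; +x looks to the bar. At rest it is swung 0.42 rad outward from the bar's direction.
- long_lining: Black rubber strip, 3 mm thick, on the inner (bar) side of the long lever; origin on the pin. Fingers touching it would be pinching the lever or pulling it from inside.
- long_push (a point): Where to press: middle of the long lever's outer face, 125 mm from the pin (30 mm short of the end), 140 mm above the table. It moves with the lever.
- short_stand: Fixed stand with the short lever, left or right, turned up to 0.3 rad. Origin: centre of the underside of its 110 x 90 x 12 mm foot, on the table; z up; +x is the way the lever is pressed (roughly away from the robot). Grey post 34 mm across on the origin, top at 158 mm. Lever pin (vertical) at x = -55 mm, y = 0, on an arm 30 mm wide, 126 mm high; pin top at 158 mm.
- short_bar: Fixed horizontal bar with a black rubber grip on the short stand. Origin on the post's axis, 140 mm above the table; it runs 180 mm from there along the stand's -y, 28 mm in diameter. Not to be touched.
- short_lever (a joint): Angle of the short lever about its pin: 0 = at rest, fully out; grows as it is pressed to the bar; at 0.42 it meets a rigid stop, parallel to the bar with a gap of about 34 mm left. A spring returns it: at point short_push about 2.8 N starts it and 5.7 N holds it at the stop.
- short_blade: The short lever, the shorter of the two: bare aluminium blade 8 mm thick, 22 mm tall (129 to 151 mm above the table), reaching 95 mm from the pin, with an upright 14 mm round end. Origin on the pin, 140 mm up. It runs along its own -y; its -x face is the outer one, to be pressed; +x looks to the bar. At rest it is swung 0.42 rad outward from the bar's direction.
- short_lining: Black rubber strip, 3 mm thick, on the inner (bar) side of the short lever; origin on the pin. Fingers touching it would be pinching the lever or pulling it from inside.
- short_push (a point): Where to press: middle of the short lever's outer face, 72 mm from the pin (23 mm short of the end), 140 mm above the table. It moves with the lever.
- polish_tin: Bystander: low steel tin of polish, 72 mm across, 28 mm high; origin at the centre of its underside. Leave it where it is.
- glue_jar: Bystander: white lidded jar of glue, 66 mm across, 95 mm high; origin at the centre of its underside. Leave it where it is.
- thread_cone: Bystander: cone of blue thread, 60 mm across at the foot, 88 mm high; origin at the centre of its underside. Leave it where it is.
- brush: Bystander: wooden shoe brush lying bristles down, 160 x 50 mm, 42 mm high; origin at the centre of its underside. Leave it where it is.
- hammer: Bystander: hammer lying flat, about 260 mm long, handle along its -x, head at its +x end; origin at the centre of its underside. Leave it where it is.
- heel_block: Bystander: D-shaped rubber heel, 65 mm wide, 22 mm thick; origin at the centre of its underside. Leave it where it is.
- cleaner_bottle: Bystander: small clear bottle of cleaner, 56 mm across, 115 mm high; origin at the centre of its underside. Leave it where it is.

How it is judged:
By the outcome, as a careful person would: the job done as asked, in the order asked, and still so for the second after the job is handed in, while the arm keeps its last pose, push and grip.
It also fails if it takes over 51 s, if anything falls off the work surface, if the arm or the gripper's body presses on something with over 40 N, if the wrist force passes 120 N, or if a joint passes its speed limit or range.

### The arm

A 6-joint arm with a two-finger parallel gripper is mounted at the origin on the work surface. World frame = base frame: x ahead of the robot, y to its left, z up, the work surface at z = 0. Lengths are in m, angles in rad, forces in N, time in s.
With the tool pointing down it reaches from about 0.35 to 0.775 m from the base axis. Payload 7.3 kg.
Tool frame: the origin (TCP) lies between the finger pads; the fingertips stand robot.tcp_to_tips ahead of it and the grasp point (between the pads) lies 2 mm behind it (robot.tcp_to_tips is the distance from the TCP to the fingertips, in m); y points along the fingers, x is the direction in which the jaws open and shut, and the axes are right-handed (so a half turn about y gives the same grasp; the last joint's range is limited). The gripper opens to 92 mm and grips with 3 to 60 N. Pads are 19 mm wide; open, the fingers measure 130 mm over their backs; the gripper's body (75 mm by 190 mm) begins 47 mm behind the grasp point.
Start: joints at [-1.462, 0.342, 1.524, -0, 1.275, -0.146], TCP at [0.132, -0.508, 0.244] pointing down, gripper open.
Joint ranges: [-2.53, 2.53], [-0.77, 2.02], [0.04, 2.7], [-1, 4.14], [0.28, 2.66], [-3.11, 3.11]. Speed limits (rad/s): [2.57, 2.57, 3.14, 3.14, 3.14, 3.14].

### API

Orientations are given as [roll, pitch, yaw] about the fixed x, y, z axes, in that order (R = Rz(yaw) Ry(pitch) Rx(roll)).
In Python, from cell import status, read_camera, get_calibration, robot gives the robot as it stands.
- The arm moves only by the shell command python3 -m creep 'ROWS' [FORCE]. ROWS is JSON, a list of rows, each an object of numbers: "dx", "dy", "dz": the shift along the tool's x, y, z in m; "rx", "ry", "rz": the turn, a rotation vector about the tool's x, y, z in rad; "gripper": the opening, from 0 (shut) to 1 (fully open). A call has 1 to 20 rows; each row is the pose to reach, as a shift and turn from the pose commanded when the call began, along the tool's axes at that moment; what a row does not reach only later rows make up. A row lasts 1/8 s, in which the tool goes at most 62.5 mm and 10.7 degrees, less where a joint would pass 70% of its speed; a pose out of reach is approached as far as the arm can. A call with a gripper value outside its range is refused whole. The fingers move at their own pace and stop on an object; FORCE is the grip in N (left out, the last holds). Time passes only in rows, so rows that repeat a pose let the fingers close. It gives the time, the measured TCP pose, the force and the opening at its end, in the units of the state.
- status.observe(): the state, without advancing time (a new reading comes with each control period).
- read_camera(name): name is "scene" or "top" or "wrist"; returns (picture, depth): 400x640x3 uint8, red, green, blue; 400x640 float32, m along the optical axis (not along the pixel's ray), 0 where there is no reading.
- get_calibration(name): a dict with "fx", "fy", "cx", "cy" (pixels), "D" ([k1, k2, p1, p2, k3] as OpenCV has them; the pictures are not rectified), "xyz" and "rotation" of the camera in the world; the wrist camera has in their place "mount" (4x4, takes a point from camera to tool coordinates, whose origin is the TCP and whose axes are the tool frame's). Camera axes: x right, y down, z forward; pixel columns grow to the right and rows downward; lengths in m; the calibration is good to about 2 mm. A picture is of the moment at which its call begins: read the wrist's pose just before it. get_calibration takes no time and is no camera call.
- robot.hand_in(): hands the job in, once; it reports no verdict.
The state is a dict: "time": time; "qpos": joint angles; "qvel": joint speeds; "joint_efforts": joint torques, N m; "tool_pos": TCP position; "tool_rot": TCP orientation; "contact_force": force on the tool from outside, world axes, zero at the start; "torque": the same for the moment, N m; "opening": finger opening in m.
Only numpy, scipy, OpenCV 4.12 (cv2) and the standard library are available. Lean on these libraries where they do the work, as an engineer would, in place of code of your own. Each camera call takes 0.05 s, during which the arm holds its last target.

## Working session

There is one attempt and no reset: what is moved stays moved. The work goes in short steps, Python scripts to look and compute and a shell command to move; the robot and the scene stay as the last step left them, time stands still between calls to the robot, and variables do not carry over. Pictures are saved under pics/ and viewed, and the job is handed in when it is done.

```bash
ls; mkdir -p pics; python3 - <<'E'
from cell import status, read_camera, get_calibration, robot
import cv2,numpy as np
s=status.observe();print(s)
print(robot.tcp_to_tips)
for n in("scene","top","wrist"):
    p,d=read_camera(n);cv2.imwrite(f"pics/{n}0.png",p[:,:,::-1]);np.save(f"pics/{n}0.npy",d)
    print(n,get_calibration(n))
E
```

```text
pics
{'time': 0.0, 'qpos': array([-1.46200280e+00,  3.42754329e-01,  1.52505054e+00, -1.63794836e-05,
        1.27540784e+00, -1.46018645e-01]), 'qvel': array([ 8.09011725e-04,  9.23171038e-04,  1.53639056e-03, -1.53891899e-03,
       -1.46333010e-03, -8.79900332e-05]), 'joint_efforts': array([ 1.71470623e-03, -4.31238556e+01, -2.44221443e+01,  7.20063108e-02,
        5.60368190e-02, -1.16550486e-04]), 'tool_pos': array([ 0.13229702, -0.50764474,  0.24301685]), 'tool_rot': array([-1.5705761,  0.0016051, -1.3159792]), 'contact_force': array([-0.04197012,  0.43179094, -0.0113925 ]), 'torque': array([-0.00840126, -0.03421634, -0.00779996]), 'opening': 0.0917744330200224}
0.017
scene {'fx': 432.29129895750617, 'fy': 432.29129895750617, 'cx': 323.2483206879279, 'cy': 202.53944433103536, 'D': array([-0.01971206,  0.        ,  0.        ,  0.        ,  0.        ]), 'xyz': array([1.22167836, 0.30010459, 1.20799329]), 'rotation': array([-2.59781340e+00,  1.97723991e-03,  1.94948280e+00])}
top {'fx': 448.3420323608177, 'fy': 448.3420323608177, 'cx': 312.44927998859214, 'cy': 196.65014699977323, 'D': array([-0.07183536,  0.        ,  0.        ,  0.        ,  0.        ]), 'xyz': array([0.43990972, 0.03306138, 1.50705064]), 'rotation': array([-3.02528896,  0.00628871, -1.58827763])}
wrist {'fx': 289.4835720199069, 'fy': 289.4835720199069, 'cx': 320.8626688567786, 'cy': 196.94745607335997, 'D': array([-0.03551866,  0.        ,  0.        ,  0.        ,  0.        ]), 'mount': array([[ 9.99999626e-01, -7.06368950e-04,  4.98432488e-04,
        -1.32892109e-03],
       [-6.68462585e-04, -2.66163216e-01,  9.63927744e-01,
        -1.40758221e-01],
       [-5.48224234e-04, -9.63927717e-01, -2.66163589e-01,
         7.15998072e-02],
       [ 0.00000000e+00,  0.00000000e+00,  0.00000000e+00,
         1.00000000e+00]])}
```

View pics/top0.png

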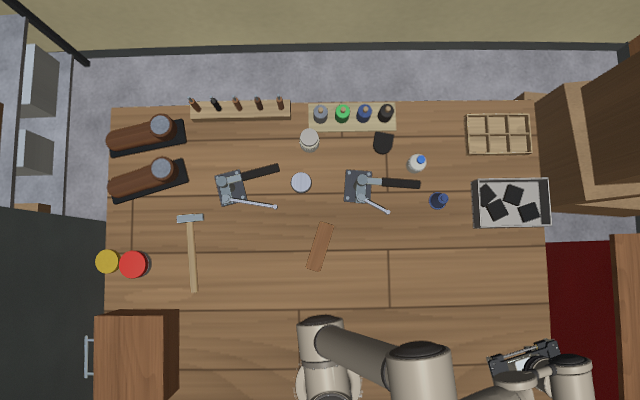

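View pics/scene0.png

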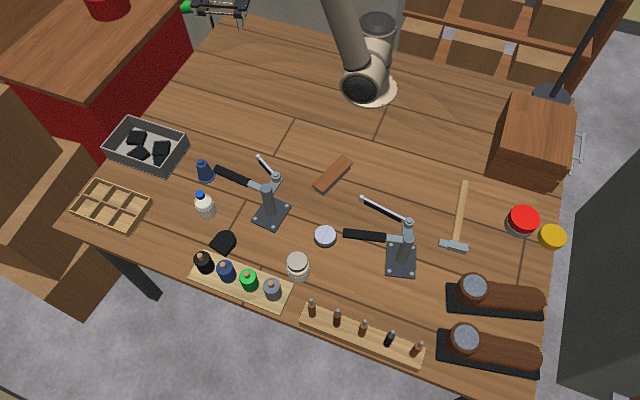

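The top view shows the long lever on the left, with its pin near (228,203) and its tip near (275,207). The short lever is centre-right, with its pin near (352,200) and its tip near (388,213). I'll zoom in on both.

```bash
cat > h.py <<'E'
import numpy as np,cv2
from scipy.spatial.transform import Rotation as Ro
from cell import get_calibration
def cam(n):
    c=get_calibration(n);K=np.array([[c['fx'],0,c['cx']],[0,c['fy'],c['cy']],[0,0,1]])
    return K,c['D'],Ro.from_euler('xyz',c['rotation']).as_matrix(),c['xyz']
def rays(n,uv):
    K,D,R,t=cam(n);p=cv2.undistortPoints(np.array(uv,float).reshape(-1,1,2),K,D)[:,0]
    return np.c_[p,np.ones(len(p))]@R.T,t
def onplane(n,uv,z):
    r,t=rays(n,uv);return t+r*((z-t[2])/r[:,2])[:,None]
def cloud(n,d):
    v,u=np.mgrid[:400,:640];r,t=rays(n,np.c_[u.ravel(),v.ravel()])
    return (t+r*d.reshape(-1,1)).reshape(400,640,3)
def proj(n,P):
    K,D,R,t=cam(n);Q=(np.atleast_2d(P)-t)@R
    return cv2.projectPoints(Q,np.zeros(3),np.zeros(3),K,D)[0][:,0]
E
python3 - <<'E'
import cv2
p=cv2.imread('pics/top0.png')
for n,(x,y) in {'L':(200,150),'S':(335,150)}.items():
    c=cv2.resize(p[y:y+75,x:x+100],None,fx=8,fy=8,interpolation=cv2.INTER_CUBIC)
    for i in range(0,100,10):
        cv2.putText(c,str(x+i),(i*8,10),0,.4,(0,255,255));
        if i<75: cv2.putText(c,str(y+i),(0,i*8+5),0,.4,(0,255,255))
    cv2.imwrite(f'pics/z{n}.png',c)
p=cv2.imread('pics/scene0.png')
cv2.imwrite('pics/zsc.png',cv2.resize(p[140:290,200:430],None,fx=3.4,fy=3.4,interpolation=cv2.INTER_CUBIC))
E
```

```text
(no output)
```

View pics/zL.png

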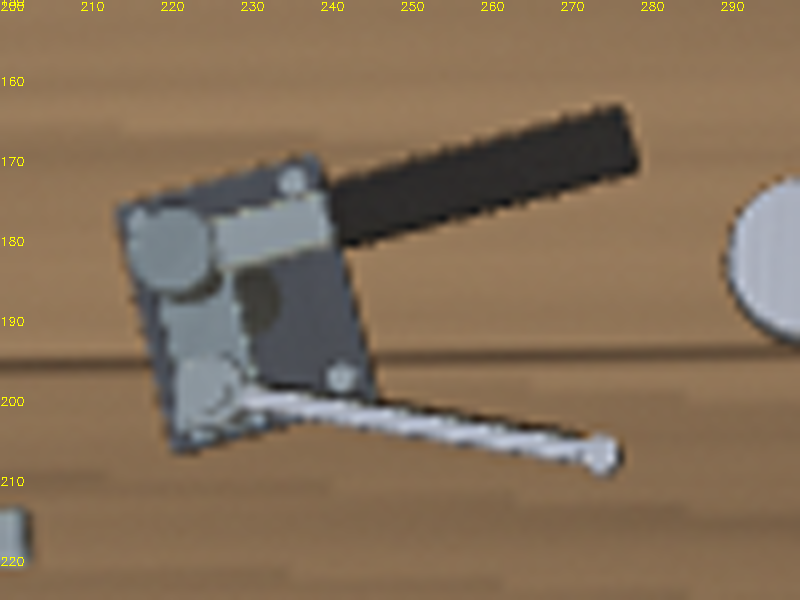

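View pics/zS.png

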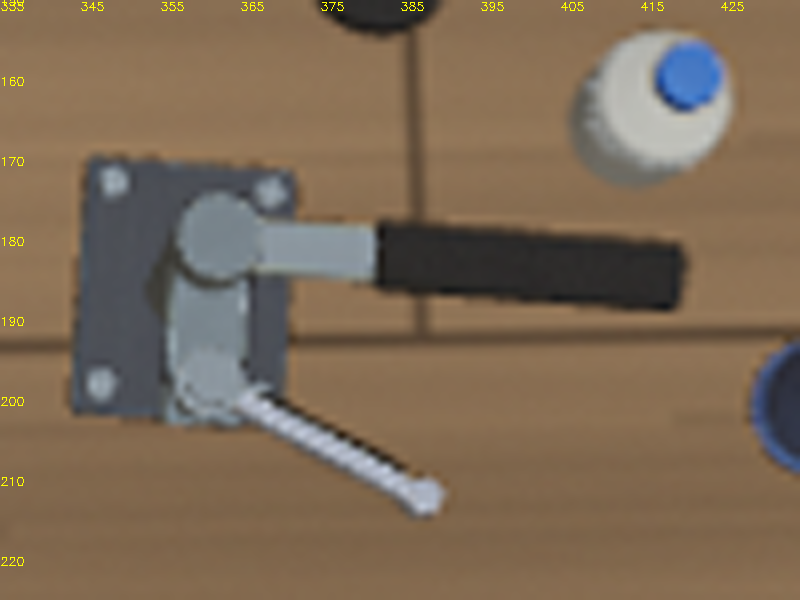

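View pics/zsc.png

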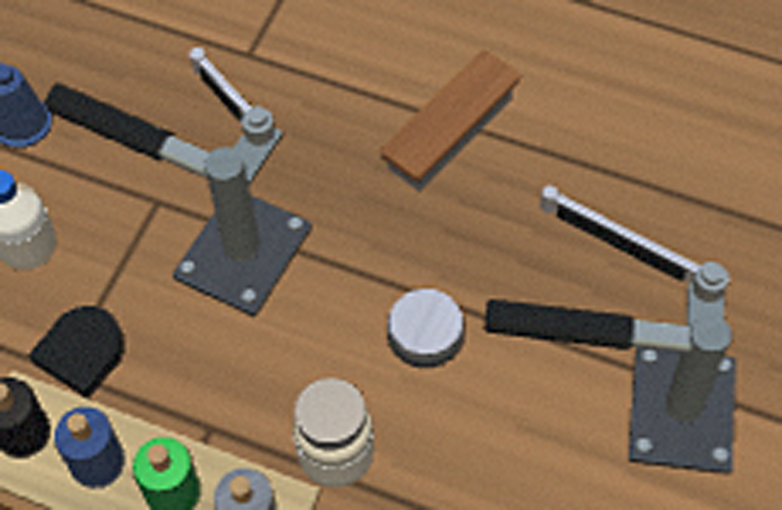

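```bash
python3 - <<'E'
from h import *
d=np.load('pics/top0.npy');C=cloud('top',d);p=cv2.imread('pics/top0.png')
o=-.44
pts={'L':[(172,250,.158),(208,385,.158),(602,455,.151)],'S':[(220,235,.158),(214,380,.158),(426,496,.151)]}
off={'L':(200,150),'S':(335,150)}
sc={'L':[(711,335),(711,275),(550,195)],'S':[(225,165),(258,122),(197,57)]}
for k in pts:
    W=[]
    for (u,v,z),s in zip(pts[k],sc[k]):
        a=(u/8+off[k][0]+o,v/8+off[k][1]+o);w=onplane('top',[a],z)[0];W.append(w)
        b=(s[0]/3.4+200-.35,s[1]/3.4+140-.35);w2=onplane('scene',[b],z)[0]
        print(k,w.round(4),w2.round(4),'depth',C[int(round(a[1])),int(round(a[0]))].round(4))
    post,pin,tip=W
    print('post-pin dist',np.linalg.norm(post-pin),'pin-tip',np.linalg.norm((tip-pin)[:2]))
    fx=(post-pin)[:2];print('yaw from post-pin',np.arctan2(fx[1],fx[0]))
    l=(tip-pin)[:2]; print('yaw from lever', np.arctan2(l[1],l[0])+np.pi/2+0.42)
# black grip bar axis via depth cloud/mask
g=p.max(2)<70
x,y=C[...,0],C[...,1]
n,lab,st,ce=cv2.connectedComponentsWithStats(g.astype('uint8'))
for i in range(1,n):
    u,v,w,h,a=st[i]
    if a>100 and 200<u<425 and 155<v<200:
        ys,xs=np.nonzero(lab==i);P=onplane('top',np.c_[xs,ys],.154)[:,:2];m=P.mean(0)
        e,V=np.linalg.eigh(np.cov((P-m).T));dd=V[:,1]*(1 if V[1,1]<0 else -1)
        print('bar',st[i],m,'yaw',np.arctan2(dd[1],dd[0])+np.pi/2)
        print(' depth z',np.median(C[ys,xs,2]))
E
```

```text
L [0.6515 0.3171 0.158 ] [0.652  0.3202 0.158 ] depth [0.651  0.3175 0.1573]
L [0.5993 0.303  0.158 ] [0.5994 0.3052 0.158 ] depth [0.5983 0.3016 0.1581]
L [0.5706 0.1538 0.151 ] [0.5709 0.1572 0.151 ] depth [0.5716 0.1529 0.1542]
post-pin dist 0.0540430271656209 pin-tip 0.15196365847509835
yaw from post-pin 0.2645420146471144
yaw from lever 0.2300474310521164
S [ 0.6492 -0.1132  0.158 ] [ 0.6488 -0.1092  0.158 ] depth [ 0.6489 -0.1129  0.1587]
S [ 0.5937 -0.1092  0.158 ] [ 0.598  -0.1019  0.158 ] depth [ 0.5938 -0.1082  0.1591]
S [ 0.5487 -0.1892  0.151 ] [ 0.5496 -0.1856  0.151 ] depth [ 0.5466 -0.1882  0.1604]
post-pin dist 0.05562887380501115 pin-tip 0.09177233327239843
yaw from post-pin -0.07152843556336902
yaw from lever -0.09223573208935493
bar [240 164  40  18 319] [0.67752946 0.19988836] yaw 0.23858660995655412
 depth z 0.15201996039955845
bar [382 178  39  11 318] [ 0.63539292 -0.23094748] yaw -0.09762039979429549
 depth z 0.1525240050870339
```

```bash
cat > plan.py <<'E'
from h import *
from cell import status
PIN={'L':np.array([.599,.304]),'S':np.array([.5945,-.107])};YAW={'L':.237,'S':-.095};R_={'L':.125,'S':.072}
def pose(k,q,g,z):
    a=YAW[k]-.42+q
    p=PIN[k]+R_[k]*np.array([np.sin(a),-np.cos(a)])-(0.023+g)*np.array([np.cos(a),np.sin(a)])
    return np.r_[p,z],a
def rel(p0,yaw0,p,a):
    R=Ro.from_euler('xyz',[-np.pi/2,0,yaw0]).as_matrix()
    return np.r_[R.T@(np.array(p)-p0),-(a-yaw0)].round(4)
def here():
    s=status.observe();return s['tool_pos'],s['tool_rot'][2]
E
python3 - <<'E'
from plan import *
p0,y0=here();print(p0,y0)
P,a=pose('L',0,.03,.21);print(P,a)
for w,b in (([.30,-.40,.244],-1.0),([.40,-.2,.244],-.6),(P+[0,0,.02],a),(P,a)):print(rel(p0,y0,w,b))
E
```

```text
[ 0.13231553 -0.50777373  0.24320824] -1.3160215035307106
[0.52413745 0.19073218 0.21      ] -0.183
[-0.062  -0.0008  0.1894 -0.316 ]
[-0.2304 -0.0008  0.3366 -0.716 ]
[-0.5772  0.0132  0.5552 -1.133 ]
[-0.5772  0.0332  0.5552 -1.133 ]
```

```bash
python3 -m creep '[{"dx":-0.02,"dz":0.06,"ry":-0.1,"gripper":0},{"dx":-0.04,"dz":0.12,"ry":-0.2,"gripper":0},{"dx":-0.06,"dz":0.175,"ry":-0.3,"gripper":0},{"dx":-0.1,"dz":0.22,"ry":-0.4,"gripper":0},{"dx":-0.14,"dz":0.26,"ry":-0.5,"gripper":0},{"dx":-0.185,"dz":0.3,"ry":-0.6,"gripper":0},{"dx":-0.23,"dz":0.335,"ry":-0.7,"gripper":0},{"dx":-0.28,"dz":0.37,"ry":-0.78,"gripper":0},{"dx":-0.33,"dz":0.4,"ry":-0.86,"gripper":0},{"dx":-0.38,"dz":0.435,"ry":-0.94,"gripper":0},{"dx":-0.43,"dz":0.465,"ry":-1.02,"gripper":0},{"dx":-0.48,"dz":0.495,"ry":-1.08,"gripper":0},{"dx":-0.53,"dz":0.525,"ry":-1.133,"gripper":0},{"dx":-0.577,"dy":0.015,"dz":0.555,"ry":-1.133,"gripper":0},{"dx":-0.577,"dy":0.034,"dz":0.555,"ry":-1.133,"gripper":0},{"dx":-0.577,"dy":0.034,"dz":0.555,"ry":-1.133,"gripper":0}]' 30
python3 - <<'E'
from plan import *
from cell import read_camera
s=status.observe();print(s)
p,d=read_camera('wrist');cv2.imwrite('pics/w1.png',p[:,:,::-1]);np.savez('pics/w1.npz',d=d,pos=s['tool_pos'],rot=s['tool_rot'])
E
```

```text
{'time': 0.15, 'qpos': array([-1.46199595e+00,  3.42567204e-01,  1.52478041e+00, -1.34805110e-05,
        1.27537059e+00, -1.45970433e-01]), 'qvel': array([-0.0005808 , -0.00207867, -0.0037075 , -0.0011943 , -0.00077131,
       -0.00048797]), 'joint_efforts': array([ 9.32719631e-04, -4.31471264e+01, -2.44352478e+01,  7.17701577e-02,
        5.38117066e-02, -9.07325943e-05]), 'tool_pos': array([ 0.13231553, -0.50777373,  0.24320824]), 'tool_rot': array([-1.57064537e+00,  1.11544851e-03, -1.31602150e+00]), 'contact_force': array([ 0.47538596, -0.03161429,  0.52003769]), 'torque': array([ 0.00929923, -0.04903071,  0.05437732]), 'opening': 0.0914191484886837}invalid input at $[0]: expected keys dx, dy, dz, rx, ry, rz, gripper
```

View pics/w1.png

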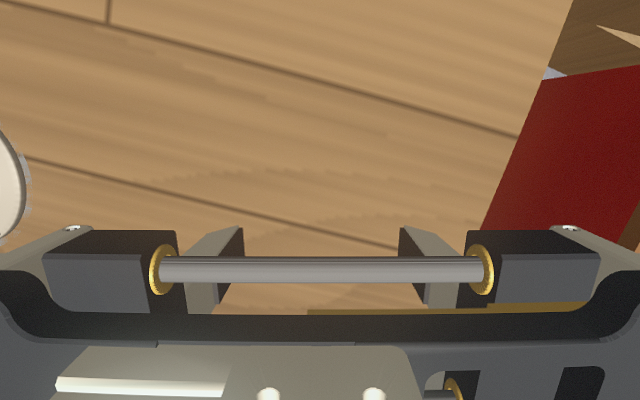

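The call was refused because every row needs all seven keys. The wrist view confirms the fingers are open and the camera works. I'll resend the move with full rows.

```bash
python3 -m creep '[{"dx":-0.02,"dy":0,"dz":0.06,"rx":0,"ry":-0.1,"rz":0,"gripper":0},{"dx":-0.04,"dy":0,"dz":0.12,"rx":0,"ry":-0.2,"rz":0,"gripper":0},{"dx":-0.06,"dy":0,"dz":0.175,"rx":0,"ry":-0.3,"rz":0,"gripper":0},{"dx":-0.1,"dy":0,"dz":0.22,"rx":0,"ry":-0.4,"rz":0,"gripper":0},{"dx":-0.14,"dy":0,"dz":0.26,"rx":0,"ry":-0.5,"rz":0,"gripper":0},{"dx":-0.185,"dy":0,"dz":0.3,"rx":0,"ry":-0.6,"rz":0,"gripper":0},{"dx":-0.23,"dy":0,"dz":0.335,"rx":0,"ry":-0.7,"rz":0,"gripper":0},{"dx":-0.28,"dy":0,"dz":0.37,"rx":0,"ry":-0.78,"rz":0,"gripper":0},{"dx":-0.33,"dy":0,"dz":0.4,"rx":0,"ry":-0.86,"rz":0,"gripper":0},{"dx":-0.38,"dy":0,"dz":0.435,"rx":0,"ry":-0.94,"rz":0,"gripper":0},{"dx":-0.43,"dy":0,"dz":0.465,"rx":0,"ry":-1.02,"rz":0,"gripper":0},{"dx":-0.48,"dy":0,"dz":0.495,"rx":0,"ry":-1.08,"rz":0,"gripper":0},{"dx":-0.53,"dy":0,"dz":0.525,"rx":0,"ry":-1.133,"rz":0,"gripper":0},{"dx":-0.577,"dy":0.015,"dz":0.555,"rx":0,"ry":-1.133,"rz":0,"gripper":0},{"dx":-0.577,"dy":0.034,"dz":0.555,"rx":0,"ry":-1.133,"rz":0,"gripper":0},{"dx":-0.577,"dy":0.034,"dz":0.555,"rx":0,"ry":-1.133,"rz":0,"gripper":0}]' 30
python3 - <<'E'
from plan import *
from cell import read_camera
s=status.observe();print(s)
p,d=read_camera('wrist');cv2.imwrite('pics/w2.png',p[:,:,::-1]);np.savez('pics/w2.npz',d=d,pos=s['tool_pos'],rot=s['tool_rot'])
E
```

```text
time: 2.2
tool_pos: [0.5229, 0.1905, 0.208]
tool_rot: [-1.573, 0.004, -0.182]
contact_force: [-0.1, -0.7, -0.5]
opening: 0.0007
{'time': 2.2, 'qpos': array([ 2.11864392e-01,  4.31669302e-01,  1.48849000e+00, -2.62508709e-04,
        1.22559241e+00,  3.93685404e-01]), 'qvel': array([-2.48453796e-02, -3.43088681e-02, -2.90869272e-02, -3.72706906e-06,
        1.80387351e-02, -9.60853434e-04]), 'joint_efforts': array([ 8.18434898e-01, -4.61479139e+01, -2.35396671e+01,  1.40017527e-01,
       -2.50207856e-01,  1.74073916e-02]), 'tool_pos': array([0.52291093, 0.19054538, 0.20795937]), 'tool_rot': array([-1.57261952,  0.00374629, -0.18173508]), 'contact_force': array([-0.13101857, -0.68822947, -0.54109435]), 'torque': array([-0.04402474, -0.05957017,  0.0200894 ]), 'opening': 0.0006614050183080626}
```

View pics/w2.png

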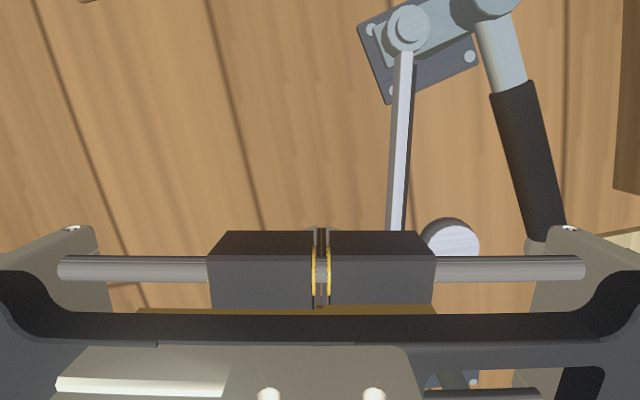

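The wrist view shows the long lever's pin top near (408,28). Its blade runs down to about (398,228), to the right of the closed fingers, which is the expected layout. I'll use it to check the pin and blade.

```bash
cat >> plan.py <<'E'
def wplane(uv,z,pos,rot):
    c=get_calibration('wrist');K=np.array([[c['fx'],0,c['cx']],[0,c['fy'],c['cy']],[0,0,1]]);M=c['mount']
    R=Ro.from_euler('xyz',rot).as_matrix();q=cv2.undistortPoints(np.array(uv,float).reshape(-1,1,2),K,c['D'])[:,0]
    r=np.c_[q,np.ones(len(q))]@(R@M[:3,:3]).T;t=R@M[:3,3]+pos
    return t+r*((z-t[2])/r[:,2])[:,None]
E
python3 - <<'E'
from plan import *
f=np.load('pics/w2.npz')
print('pin',wplane([(408,28)],.158,f['pos'],f['rot']))
e=wplane([(400,60),(387,225),(412,60),(404,225)],.151,f['pos'],f['rot']);print(e)
for i in(0,2):
    l=e[i+1]-e[i];print('a',np.arctan2(l[1],l[0])+np.pi/2)
p0,y0=here();print(p0,y0)
for g,z in((.03,.14),(.01,.14),(0,.14)):
    P,a=pose('L',0,g,z);print(P,a,rel(p0,y0,P,a))
E
```

```text
pin [[0.5958456 0.3035357 0.158    ]]
[[0.59093531 0.28757088 0.151     ]
 [0.56908672 0.17874071 0.151     ]
 [0.59843584 0.28625632 0.151     ]
 [0.58132442 0.17648164 0.151     ]]
a -0.19812485539733715
a -0.15463326688946388
[0.52358845 0.19008535 0.20921562] -0.18278586296104438
[0.52413745 0.19073218 0.14      ] -0.183 [0.0004 0.0692 0.0007 0.0002]
[0.54380349 0.18709258 0.14      ] -0.183 [0.0204 0.0692 0.0007 0.0002]
[0.55363651 0.18527277 0.14      ] -0.183 [0.0304 0.0692 0.0007 0.0002]
```

```bash
python3 -m creep '[{"dx":0,"dy":0.035,"dz":0,"rx":0,"ry":0,"rz":0,"gripper":0},{"dx":0,"dy":0.07,"dz":0,"rx":0,"ry":0,"rz":0,"gripper":0},{"dx":0.01,"dy":0.07,"dz":0,"rx":0,"ry":0,"rz":0,"gripper":0},{"dx":0.02,"dy":0.07,"dz":0,"rx":0,"ry":0,"rz":0,"gripper":0},{"dx":0.02,"dy":0.07,"dz":0,"rx":0,"ry":0,"rz":0,"gripper":0},{"dx":0.02,"dy":0.07,"dz":0,"rx":0,"ry":0,"rz":0,"gripper":0}]'
for i in 1; do python3 - <<'E'
from plan import *
from cell import read_camera
s=status.observe();print(s['tool_pos'],s['tool_rot'],s['contact_force'],s['opening'])
p,d=read_camera('scene');cv2.imwrite('pics/s3.png',cv2.resize(p[100:300,300:450,::-1],None,fx=4,fy=3))
s=status.observe();print(s['tool_pos'],s['contact_force'])
E
done
```

```text
time: 3.0
tool_pos: [0.5441, 0.1865, 0.1407]
tool_rot: [-1.57, -0.001, -0.183]
contact_force: [0.3, 0.4, -0.6]
opening: 0.0005
[0.54413429 0.18651627 0.14068585] [-1.57024453e+00 -1.44108007e-03 -1.83309294e-01] [ 0.26800202  0.39363541 -0.57059815] 0.0005385671633762853
[0.54384664 0.18659473 0.14045541] [0.3954732  0.03888003 0.07243144]
```

View pics/s3.png

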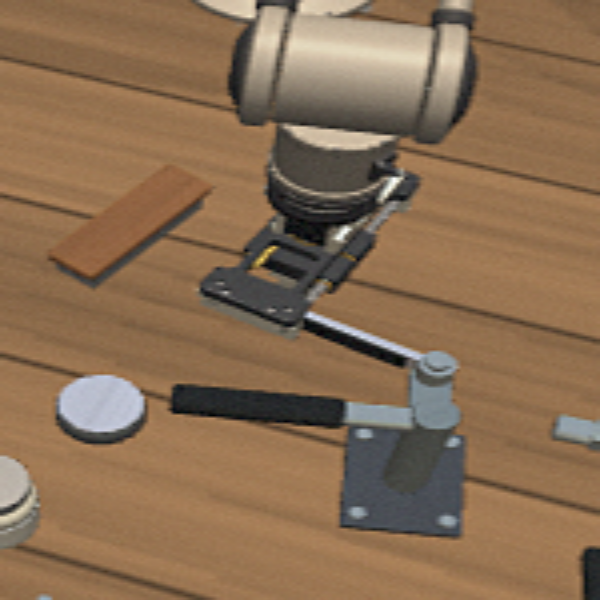

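The hand is in front of the blade with the fingers outside it, clear of the bar and the post. Next I'll compute the pressing arc.

```bash
python3 - <<'E'
from plan import *
p0,y0=here()
for q,g in((0,.005),(0,0),(.05,0),(.1,0),(.15,0),(.2,0),(.25,0),(.3,0),(.34,0),(.38,0),(.42,0)):
    P,a=pose('L',q,g,p0[2]);print(q,P.round(4),rel(p0,y0,P,a))
E
```

```text
0 [0.5487 0.1862 0.1405] [ 0.0049 -0.      0.0005 -0.0001]
0 [0.5536 0.1853 0.1405] [ 0.0099 -0.      0.0005 -0.0001]
0.05 [0.5596 0.1832 0.1405] [ 0.0161 -0.     -0.0005 -0.0501]
0.1 [0.5657 0.1813 0.1405] [ 0.0225 -0.     -0.0012 -0.1001]
0.15 [0.5719 0.1798 0.1405] [ 0.0288 -0.     -0.0015 -0.1501]
0.2 [0.5781 0.1786 0.1405] [ 0.0352 -0.     -0.0016 -0.2001]
0.25 [0.5844 0.1777 0.1405] [ 0.0415 -0.     -0.0013 -0.2501]
0.3 [0.5907 0.1772 0.1405] [ 0.0478 -0.     -0.0007 -0.3001]
0.34 [0.5958 0.1769 0.1405] [ 0.0529 -0.     -0.     -0.3401]
0.38 [0.6009 0.1769 0.1405] [ 0.0579 -0.      0.0009 -0.3801]
0.42 [0.606  0.1771 0.1405] [ 0.0628 -0.      0.002  -0.4201]
```

```bash
python3 -m creep '[{"dx":0.005,"dy":0,"dz":0,"rx":0,"ry":0,"rz":0,"gripper":0},{"dx":0.01,"dy":0,"dz":0,"rx":0,"ry":0,"rz":0,"gripper":0},{"dx":0.013,"dy":0,"dz":0,"rx":0,"ry":-0.025,"rz":0,"gripper":0},{"dx":0.016,"dy":0,"dz":-0.0005,"rx":0,"ry":-0.05,"rz":0,"gripper":0},{"dx":0.0225,"dy":0,"dz":-0.001,"rx":0,"ry":-0.1,"rz":0,"gripper":0},{"dx":0.029,"dy":0,"dz":-0.0015,"rx":0,"ry":-0.15,"rz":0,"gripper":0},{"dx":0.035,"dy":0,"dz":-0.0015,"rx":0,"ry":-0.2,"rz":0,"gripper":0},{"dx":0.0415,"dy":0,"dz":-0.0015,"rx":0,"ry":-0.25,"rz":0,"gripper":0},{"dx":0.048,"dy":0,"dz":-0.001,"rx":0,"ry":-0.3,"rz":0,"gripper":0},{"dx":0.048,"dy":0,"dz":-0.001,"rx":0,"ry":-0.3,"rz":0,"gripper":0},{"dx":0.048,"dy":0,"dz":-0.001,"rx":0,"ry":-0.3,"rz":0,"gripper":0},{"dx":0.048,"dy":0,"dz":-0.001,"rx":0,"ry":-0.3,"rz":0,"gripper":0}]'
python3 - <<'E'
from plan import *
from cell import read_camera
p,d=read_camera('scene');cv2.imwrite('pics/s4.png',cv2.resize(p[100:300,300:450,::-1],None,fx=4,fy=3))
s=status.observe();print(s['tool_pos'],s['tool_rot'],s['contact_force'],s['torque'],s['opening'])
E
```

```text
time: 4.55
tool_pos: [0.5902, 0.177, 0.1396]
tool_rot: [-1.571, 0.001, 0.117]
contact_force: [-4.3, 1.3, 1.5]
opening: 0.0004
[0.59025456 0.17694334 0.13957307] [-1.57078631e+00  6.87748770e-04  1.16949663e-01] [-3.83258503  1.02163201  1.858263  ] [0.1218421  0.54360962 0.01338593] 0.00013298533727682058
```

View pics/s4.png

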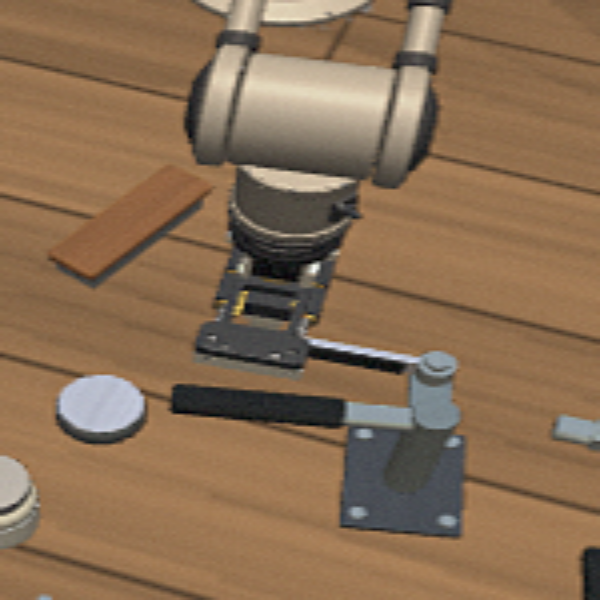

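```bash
python3 - <<'E'
from plan import *
p0,y0=here();print(status.observe()['contact_force'])
for q,g in((.3,0),(.34,0),(.37,0),(.4,0),(.42,0),(.42,-.003)):
    P,a=pose('L',q,g,p0[2]);print(q,P.round(4),rel(p0,y0,P,a))
E
python3 -m creep '[{"dx":0.003,"dy":0,"dz":0.0002,"rx":0,"ry":-0.02,"rz":0,"gripper":0},{"dx":0.0055,"dy":0,"dz":0.0002,"rx":0,"ry":-0.04,"rz":0,"gripper":0},{"dx":0.0075,"dy":0,"dz":0.0003,"rx":0,"ry":-0.055,"rz":0,"gripper":0},{"dx":0.0095,"dy":0,"dz":0.0005,"rx":0,"ry":-0.07,"rz":0,"gripper":0},{"dx":0.0095,"dy":0,"dz":0.0005,"rx":0,"ry":-0.07,"rz":0,"gripper":0}]'
```

```text
[-3.83258503  1.02163201  1.858263  ]
0.3 [0.5907 0.1772 0.1396] [ 0.0005  0.      0.0002 -0.0001]
0.34 [0.5958 0.1769 0.1396] [ 0.0055 -0.     -0.0007 -0.0401]
0.37 [0.5996 0.1769 0.1396] [ 0.0093 -0.     -0.0011 -0.0701]
0.4 [0.6035 0.177  0.1396] [ 0.0131 -0.     -0.0015 -0.1001]
0.42 [0.606  0.1771 0.1396] [ 0.0156 -0.     -0.0017 -0.1201]
0.42 [0.6089 0.1778 0.1396] [ 0.0186 -0.     -0.0013 -0.1201]
time: 5.22
tool_pos: [0.6004, 0.1772, 0.1395]
tool_rot: [-1.573, 0.0, 0.187]
contact_force: [-2.8, -4.2, 2.0]
opening: 0.0005
```

```bash
python3 - <<'E'
from plan import *
from cell import read_camera
for i in range(2):
    s=status.observe();print(s['tool_pos'],s['tool_rot'],s['contact_force'],s['torque']);p,d=read_camera('top')
cv2.imwrite('pics/t5.png',cv2.resize(p[140:230,190:310,::-1],None,fx=6,fy=6))
E
```

```text
[0.60041726 0.17721234 0.13953485] [-1.57256693e+00  4.90096147e-04  1.87308948e-01] [-2.81637677 -4.16673138  2.01550191] [-0.74188062  0.46035518 -0.05871704]
[0.6003524  0.17718798 0.13953441] [-1.57258350e+00  5.62974792e-04  1.87167460e-01] [-3.35091143 -5.2482591   1.64684024] [-0.7071274   0.45665854  0.01768891]
```

View pics/t5.png

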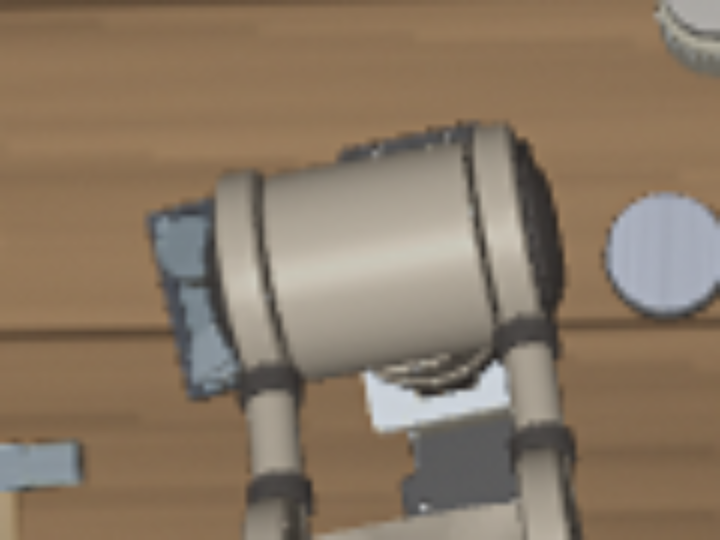

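```bash
python3 -m creep '[{"dx":0,"dy":0,"dz":-0.0007,"rx":0,"ry":0,"rz":0,"gripper":0},{"dx":0.0015,"dy":0,"dz":-0.0012,"rx":0,"ry":-0.01,"rz":0,"gripper":0},{"dx":0.0015,"dy":0,"dz":-0.0012,"rx":0,"ry":-0.01,"rz":0,"gripper":0}]'; python3 -m creep '[{"dx":0.001,"dy":0,"dz":-0.0002,"rx":0,"ry":-0.01,"rz":0,"gripper":0},{"dx":0.001,"dy":0,"dz":-0.0002,"rx":0,"ry":-0.01,"rz":0,"gripper":0}]'
```

```text
time: 5.7
tool_pos: [0.6018, 0.1772, 0.1395]
tool_rot: [-1.571, 0.0, 0.197]
contact_force: [-4.4, -1.9, 0.9]
opening: 0.0002
time: 5.95
tool_pos: [0.6028, 0.1772, 0.1395]
tool_rot: [-1.571, 0.0, 0.207]
contact_force: [-4.0, -2.7, 1.4]
opening: 0.0006
```

```bash
for i in 1; do python3 -m creep '[{"dx":0.0013,"dy":0,"dz":-0.0005,"rx":0,"ry":-0.01,"rz":0,"gripper":0},{"dx":0.0013,"dy":0,"dz":-0.0005,"rx":0,"ry":-0.01,"rz":0,"gripper":0}]'; python3 -m creep '[{"dx":0.0013,"dy":0,"dz":-0.0005,"rx":0,"ry":-0.01,"rz":0,"gripper":0},{"dx":0.0013,"dy":0,"dz":-0.0005,"rx":0,"ry":-0.01,"rz":0,"gripper":0}]'; done; python3 - <<'E'
from cell import status
s=status.observe();print(s['contact_force'],s['torque'],s['joint_efforts'])
E
```

```text
time: 6.2
tool_pos: [0.6041, 0.1772, 0.1395]
tool_rot: [-1.571, 0.0, 0.217]
contact_force: [-4.8, -1.5, 1.8]
opening: 0.0001
time: 6.45
tool_pos: [0.6054, 0.1772, 0.1395]
tool_rot: [-1.571, 0.0, 0.227]
contact_force: [-5.6, -0.1, 1.8]
opening: 0.0006
[-5.62501862 -0.14606536  1.75119342] [-0.1335531   0.65784944  0.01880429] [-5.47294412e-01 -5.52004480e+01 -2.51512027e+01  3.01673112e-02
 -1.39241114e+00 -4.64127806e-02]
```

```bash
python3 -m creep '[{"dx":0.0008,"dy":0,"dz":-0.0001,"rx":0,"ry":-0.007,"rz":0,"gripper":0},{"dx":0.0008,"dy":0,"dz":-0.0001,"rx":0,"ry":-0.007,"rz":0,"gripper":0}]'; python3 -m creep '[{"dx":0.0008,"dy":0,"dz":0,"rx":0,"ry":-0.003,"rz":0,"gripper":0},{"dx":0.0008,"dy":0,"dz":0,"rx":0,"ry":-0.003,"rz":0,"gripper":0}]'
```

```text
time: 6.7
tool_pos: [0.6062, 0.1773, 0.1396]
tool_rot: [-1.571, 0.0, 0.234]
contact_force: [-4.3, -1.3, 1.7]
opening: 0.0005
time: 6.95
tool_pos: [0.6069, 0.1774, 0.1396]
tool_rot: [-1.571, 0.0, 0.237]
contact_force: [-4.4, -1.7, 0.4]
opening: 0.0005
```

```bash
python3 - <<'E'
from plan import *
from cell import read_camera
p,d=read_camera('scene');cv2.imwrite('pics/s6.png',cv2.resize(p[190:290,340:440,::-1],None,fx=6,fy=6,interpolation=cv2.INTER_CUBIC))
s=status.observe();print(s['tool_pos'],s['tool_rot'],s['contact_force'],s['torque'],s['opening'])
E
```

```text
[0.60690967 0.17738615 0.13954711] [-1.57090769e+00  5.09878881e-04  2.36853713e-01] [-5.33950408 -0.71336161  1.14230691] [-0.15990285  0.58351133 -0.01826547] 0.0003659088952036657
```

View pics/s6.png

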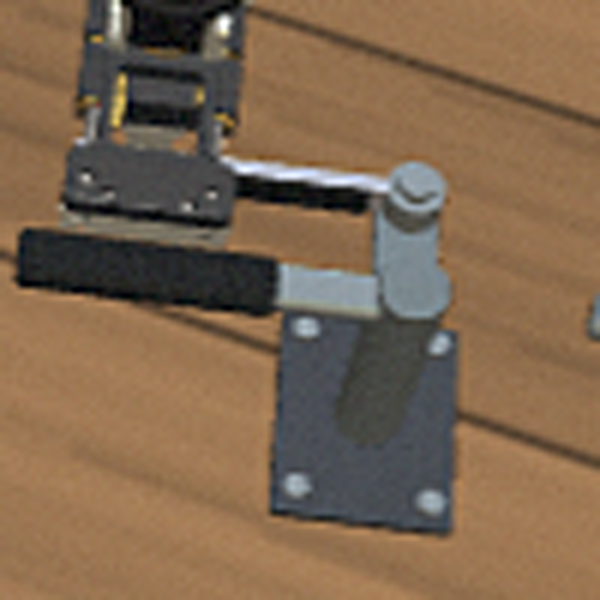

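```bash
for i in 1; do python3 -m creep '[{"dx":0.0008,"dy":0,"dz":0,"rx":0,"ry":0,"rz":0,"gripper":0},{"dx":0.0008,"dy":0,"dz":0,"rx":0,"ry":0,"rz":0,"gripper":0}]'; done;  python3 -c "
from cell import status
s=status.observe();print(s['contact_force'],s['torque'])"
```

```text
time: 7.25
tool_pos: [0.6076, 0.1775, 0.1396]
tool_rot: [-1.571, 0.001, 0.237]
contact_force: [-4.9, -1.2, 1.7]
opening: 0.0002
[-4.85771593 -1.17336151  1.69441851] [-0.2271546   0.68882366 -0.03755851]
```

```bash
for i in 1; do python3 -m creep '[{"dx":0.0008,"dy":0,"dz":0,"rx":0,"ry":0,"rz":0,"gripper":0},{"dx":0.0008,"dy":0,"dz":0,"rx":0,"ry":0,"rz":0,"gripper":0}]'; done;  python3 -c "
from cell import status
s=status.observe();print(s['contact_force'],s['torque'])"
```

```text
time: 7.5
tool_pos: [0.6077, 0.1776, 0.1395]
tool_rot: [-1.571, 0.002, 0.237]
contact_force: [-7.5, -2.6, 3.1]
opening: 0.0006
[-7.46019783 -2.58461282  3.1056713 ] [-0.34008467  1.04009457  0.04620403]
```

The stop is met: the tool stopped advancing at x = 0.6077 and the force rose to about 8 N. I'll hold with a slight increase for more than 1 s.

```bash
python3 -m creep '[{"dx":0.0003,"dy":0,"dz":0,"rx":0,"ry":0,"rz":0,"gripper":0},{"dx":0.0003,"dy":0,"dz":0,"rx":0,"ry":0,"rz":0,"gripper":0},{"dx":0.0003,"dy":0,"dz":0,"rx":0,"ry":0,"rz":0,"gripper":0},{"dx":0.0003,"dy":0,"dz":0,"rx":0,"ry":0,"rz":0,"gripper":0},{"dx":0.0003,"dy":0,"dz":0,"rx":0,"ry":0,"rz":0,"gripper":0},{"dx":0.0003,"dy":0,"dz":0,"rx":0,"ry":0,"rz":0,"gripper":0},{"dx":0.0003,"dy":0,"dz":0,"rx":0,"ry":0,"rz":0,"gripper":0},{"dx":0.0003,"dy":0,"dz":0,"rx":0,"ry":0,"rz":0,"gripper":0},{"dx":0.0003,"dy":0,"dz":0,"rx":0,"ry":0,"rz":0,"gripper":0},{"dx":0.0003,"dy":0,"dz":0,"rx":0,"ry":0,"rz":0,"gripper":0},{"dx":0.0003,"dy":0,"dz":0,"rx":0,"ry":0,"rz":0,"gripper":0},{"dx":0.0003,"dy":0,"dz":0,"rx":0,"ry":0,"rz":0,"gripper":0}]'
python3 - <<'E'
from plan import *
from cell import read_camera
p,d=read_camera('scene');cv2.imwrite('pics/s7.png',cv2.resize(p[190:290,340:440,::-1],None,fx=6,fy=6,interpolation=cv2.INTER_CUBIC))
s=status.observe();print(s['tool_pos'],s['tool_rot'],s['contact_force'])
p0,y0=here()
for q,g in((.4,0),(.3,0),(.2,0),(.1,0),(0,0),(0,.01),(0,.04)):
    P,a=pose('L',q,g,p0[2]);print(q,P.round(4),rel(p0,y0,P,a))
E
```

```text
time: 9.0
tool_pos: [0.6078, 0.1776, 0.1395]
tool_rot: [-1.571, 0.003, 0.237]
contact_force: [-8.2, -2.5, 3.4]
opening: 0.0006
[0.60780293 0.17757967 0.13954744] [-1.57099034  0.00281874  0.23693026] [-9.01222782 -2.14537189  3.23686599]
0.4 [0.6035 0.177  0.1395] [-0.0044  0.      0.0004  0.0199]
0.3 [0.5907 0.1772 0.1395] [-0.0167  0.      0.0036  0.1199]
0.2 [0.5781 0.1786 0.1395] [-0.0286  0.      0.008   0.2199]
0.1 [0.5657 0.1813 0.1395] [-0.04    0.      0.0135  0.3199]
0 [0.5536 0.1853 0.1395] [-0.0508  0.      0.0202  0.4199]
0 [0.5438 0.1871 0.1395] [-0.06    0.      0.0243  0.4199]
0 [0.5143 0.1926 0.1395] [-0.0874  0.      0.0365  0.4199]
```

View pics/s7.png

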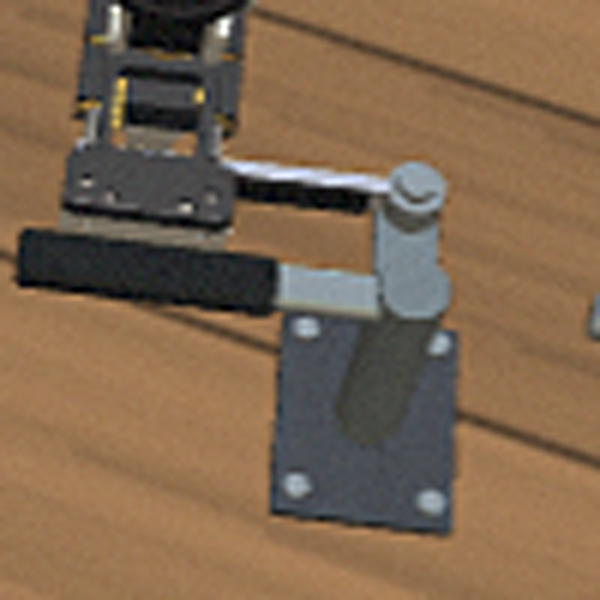

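The image shows the blade parallel to the bar with a visible gap, and it has been held at about 8.5 N for about 1.5 s. Now I'll ease it back out along the arc.

```bash
python3 -m creep '[{"dx":-0.0044,"dy":0,"dz":0.0004,"rx":0,"ry":0.02,"rz":0,"gripper":0},{"dx":-0.0105,"dy":0,"dz":0.002,"rx":0,"ry":0.07,"rz":0,"gripper":0},{"dx":-0.0167,"dy":0,"dz":0.0036,"rx":0,"ry":0.12,"rz":0,"gripper":0},{"dx":-0.0227,"dy":0,"dz":0.0057,"rx":0,"ry":0.17,"rz":0,"gripper":0},{"dx":-0.0286,"dy":0,"dz":0.008,"rx":0,"ry":0.22,"rz":0,"gripper":0},{"dx":-0.0343,"dy":0,"dz":0.0107,"rx":0,"ry":0.27,"rz":0,"gripper":0},{"dx":-0.04,"dy":0,"dz":0.0135,"rx":0,"ry":0.32,"rz":0,"gripper":0},{"dx":-0.0455,"dy":0,"dz":0.0168,"rx":0,"ry":0.37,"rz":0,"gripper":0},{"dx":-0.0508,"dy":0,"dz":0.0202,"rx":0,"ry":0.42,"rz":0,"gripper":0},{"dx":-0.06,"dy":0,"dz":0.0243,"rx":0,"ry":0.42,"rz":0,"gripper":0},{"dx":-0.074,"dy":0,"dz":0.03,"rx":0,"ry":0.42,"rz":0,"gripper":0},{"dx":-0.0874,"dy":0,"dz":0.0365,"rx":0,"ry":0.42,"rz":0,"gripper":0},{"dx":-0.0874,"dy":-0.04,"dz":0.0365,"rx":0,"ry":0.42,"rz":0,"gripper":0},{"dx":-0.0874,"dy":-0.08,"dz":0.0365,"rx":0,"ry":0.42,"rz":0,"gripper":0},{"dx":-0.0874,"dy":-0.08,"dz":0.0365,"rx":0,"ry":0.42,"rz":0,"gripper":0}]'
python3 - <<'E'
from plan import *
from cell import read_camera
p,d=read_camera('scene');cv2.imwrite('pics/s8.png',cv2.resize(p[130:290,200:440,::-1],None,fx=3.3,fy=3.3,interpolation=cv2.INTER_CUBIC))
p0,y0=here();print(p0,y0,status.observe()['contact_force'])
P,a=pose('S',0,.03,.2195)
for w,b in (([.45,.1,.22],a),([.46,-.05,.22],a),(P,a)):print(w,b,rel(p0,y0,w,b))
E
```

```text
time: 10.92
tool_pos: [0.517, 0.1935, 0.2233]
tool_rot: [-1.568, -0.008, -0.182]
contact_force: [-0.2, -0.8, -0.3]
opening: 0.0001
[0.51599678 0.19318022 0.22116043] -0.18235678993079218 [-0.09350994 -0.74663248 -0.12520996]
[0.45, 0.1, 0.22] -0.515 [-0.048   0.0012 -0.1036  0.3326]
[0.46, -0.05, 0.22] -0.515 [-0.011   0.0012 -0.2493  0.3326]
[ 0.51291198 -0.14355673  0.2195    ] -0.515 [ 0.058   0.0017 -0.3317  0.3326]
```

View pics/s8.png

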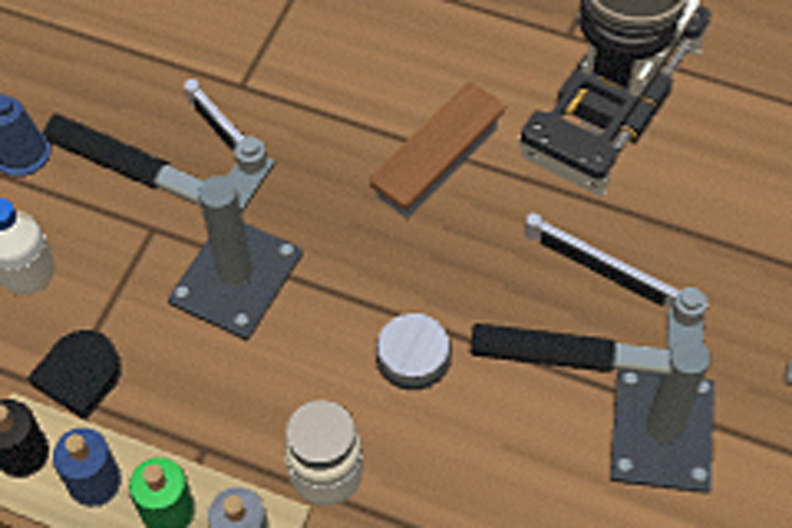

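The long lever is fully back out. Its tip is near (533,222) in the crop, as it was before, and nothing else has moved. On to the short lever.

```bash
python3 -m creep '[{"dx":-0.025,"dy":0,"dz":-0.05,"rx":0,"ry":0.08,"rz":0,"gripper":0},{"dx":-0.048,"dy":0,"dz":-0.1,"rx":0,"ry":0.16,"rz":0,"gripper":0},{"dx":-0.036,"dy":0,"dz":-0.15,"rx":0,"ry":0.24,"rz":0,"gripper":0},{"dx":-0.024,"dy":0,"dz":-0.2,"rx":0,"ry":0.333,"rz":0,"gripper":0},{"dx":-0.011,"dy":0,"dz":-0.25,"rx":0,"ry":0.333,"rz":0,"gripper":0},{"dx":0.024,"dy":0,"dz":-0.29,"rx":0,"ry":0.333,"rz":0,"gripper":0},{"dx":0.058,"dy":0,"dz":-0.332,"rx":0,"ry":0.333,"rz":0,"gripper":0},{"dx":0.058,"dy":0.01,"dz":-0.332,"rx":0,"ry":0.333,"rz":0,"gripper":0},{"dx":0.058,"dy":0.01,"dz":-0.332,"rx":0,"ry":0.333,"rz":0,"gripper":0},{"dx":0.058,"dy":0.01,"dz":-0.332,"rx":0,"ry":0.333,"rz":0,"gripper":0}]'
python3 - <<'E'
from plan import *
from cell import read_camera
s=status.observe()
p,d=read_camera('wrist');cv2.imwrite('pics/w9.png',p[:,:,::-1]);np.savez('pics/w9.npz',pos=s['tool_pos'],rot=s['tool_rot'])
p0,y0=here();print(p0,y0,s['contact_force'])
for g in(.03,.01,0):
  P,a=pose('S',0,g,.14);print(P,a,rel(p0,y0,P,a))
E
```

```text
time: 12.22
tool_pos: [0.5114, -0.1429, 0.2094]
tool_rot: [-1.571, 0.001, -0.515]
contact_force: [-0.3, -0.2, 0.1]
opening: 0.0003
[ 0.51171512 -0.14301838  0.20983276] -0.5144879930351364 [-0.3393142  -0.23287038  0.072592  ]
[ 0.51291198 -0.14355673  0.14      ] -0.515 [0.0013 0.0698 0.0001 0.0005]
[ 0.53031783 -0.15340743  0.14      ] -0.515 [0.0213 0.0698 0.0001 0.0005]
[ 0.53902076 -0.15833277  0.14      ] -0.515 [0.0313 0.0698 0.0001 0.0005]
```

View pics/w9.png

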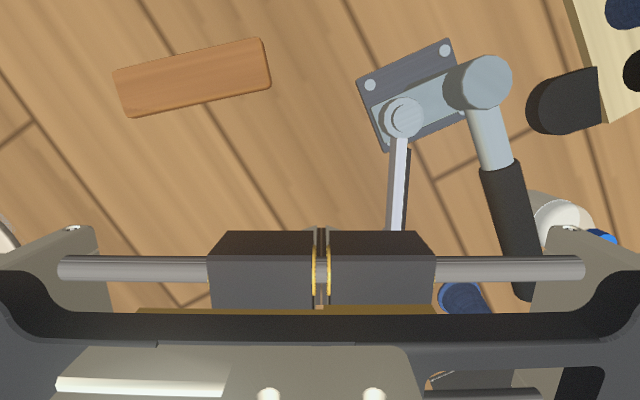

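The wrist view shows the short lever's pin near (402,117) and its blade running to about (396,228), to the right of the fingers. The thread cone and the bottle lie beyond it, lower down.

```bash
python3 - <<'E'
from plan import *
f=np.load('pics/w9.npz')
print('pin',wplane([(402,117)],.158,f['pos'],f['rot']))
E
python3 -m creep '[{"dx":0,"dy":0.035,"dz":0,"rx":0,"ry":0,"rz":0,"gripper":0},{"dx":0,"dy":0.07,"dz":0,"rx":0,"ry":0,"rz":0,"gripper":0},{"dx":0.01,"dy":0.07,"dz":0,"rx":0,"ry":0,"rz":0,"gripper":0},{"dx":0.02,"dy":0.07,"dz":0,"rx":0,"ry":0,"rz":0,"gripper":0},{"dx":0.02,"dy":0.07,"dz":0,"rx":0,"ry":0,"rz":0,"gripper":0},{"dx":0.02,"dy":0.07,"dz":0,"rx":0,"ry":0,"rz":0,"gripper":0}]'
python3 - <<'E'
from plan import *
p0,y0=here();print(p0,y0,status.observe()['contact_force'])
for q,g in((0,0),(.1,0),(.2,0),(.25,0),(.3,0),(.33,0),(.36,0),(.39,0),(.42,0)):
    P,a=pose('S',q,g,p0[2]);print(q,P.round(4),rel(p0,y0,P,a))
E
```

```text
pin [[ 0.59192418 -0.10495392  0.158     ]]
time: 13.02
tool_pos: [0.5298, -0.1542, 0.1406]
tool_rot: [-1.571, -0.001, -0.516]
contact_force: [0.2, 0.2, -0.1]
opening: 0.0003
[ 0.52981092 -0.1542348   0.14061249] -0.5159366182102336 [ 0.15608736  0.20581572 -0.06179551]
0 [ 0.539  -0.1583  0.1406] [ 0.01    0.      0.001  -0.0009]
0.1 [ 0.5444 -0.1636  0.1406] [ 0.0173 -0.     -0.001  -0.1009]
0.2 [ 0.5503 -0.1683  0.1406] [ 0.0248 -0.     -0.0021 -0.2009]
0.25 [ 0.5534 -0.1705  0.1406] [ 0.0286 -0.     -0.0025 -0.2509]
0.3 [ 0.5567 -0.1724  0.1406] [ 0.0323 -0.     -0.0026 -0.3009]
0.33 [ 0.5586 -0.1735  0.1406] [ 0.0346 -0.     -0.0026 -0.3309]
0.36 [ 0.5607 -0.1746  0.1406] [ 0.0369 -0.     -0.0025 -0.3609]
0.39 [ 0.5627 -0.1756  0.1406] [ 0.0391 -0.     -0.0023 -0.3909]
0.42 [ 0.5648 -0.1765  0.1406] [ 0.0414 -0.     -0.0021 -0.4209]
```

```bash
python3 -m creep '[{"dx":0.005,"dy":0,"dz":0,"rx":0,"ry":0,"rz":0,"gripper":0},{"dx":0.008,"dy":0,"dz":0.0005,"rx":0,"ry":0,"rz":0,"gripper":0},{"dx":0.01,"dy":0,"dz":0.001,"rx":0,"ry":0,"rz":0,"gripper":0},{"dx":0.0136,"dy":0,"dz":0,"rx":0,"ry":-0.05,"rz":0,"gripper":0},{"dx":0.0173,"dy":0,"dz":-0.001,"rx":0,"ry":-0.1,"rz":0,"gripper":0},{"dx":0.021,"dy":0,"dz":-0.0016,"rx":0,"ry":-0.15,"rz":0,"gripper":0},{"dx":0.0248,"dy":0,"dz":-0.0021,"rx":0,"ry":-0.2,"rz":0,"gripper":0},{"dx":0.0286,"dy":0,"dz":-0.0025,"rx":0,"ry":-0.25,"rz":0,"gripper":0},{"dx":0.0323,"dy":0,"dz":-0.0026,"rx":0,"ry":-0.3,"rz":0,"gripper":0},{"dx":0.0346,"dy":0,"dz":-0.0026,"rx":0,"ry":-0.33,"rz":0,"gripper":0},{"dx":0.0346,"dy":0,"dz":-0.0026,"rx":0,"ry":-0.33,"rz":0,"gripper":0},{"dx":0.0346,"dy":0,"dz":-0.0026,"rx":0,"ry":-0.33,"rz":0,"gripper":0}]'
python3 - <<'E'
from plan import *
from cell import read_camera
p,d=read_camera('scene');cv2.imwrite('pics/s10.png',cv2.resize(p[130:250,190:310,::-1],None,fx=5,fy=5,interpolation=cv2.INTER_CUBIC))
p0,y0=here();s=status.observe();print(p0,y0,s['contact_force'],s['torque'])
for q,g in((.33,0),(.36,0),(.39,0),(.42,0)):
    P,a=pose('S',q,g,p0[2]);print(q,P.round(4),rel(p0,y0,P,a))
E
```

```text
time: 14.52
tool_pos: [0.5578, -0.1733, 0.1396]
tool_rot: [-1.571, 0.001, -0.187]
contact_force: [-5.2, 0.7, 1.2]
opening: 0.0003
[ 0.55789207 -0.17333521  0.13957432] -0.1864925800677506 [-5.39944143 -0.68393139  1.38048176] [0.06317495 0.57897969 0.01025129]
0.33 [ 0.5586 -0.1735  0.1396] [ 0.0008 -0.     -0.0001 -0.0015]
0.36 [ 0.5607 -0.1746  0.1396] [ 0.003  -0.     -0.0007 -0.0315]
0.39 [ 0.5627 -0.1756  0.1396] [ 0.0051 -0.     -0.0013 -0.0615]
0.42 [ 0.5648 -0.1765  0.1396] [ 0.0073 -0.     -0.0018 -0.0915]
```

View pics/s10.png

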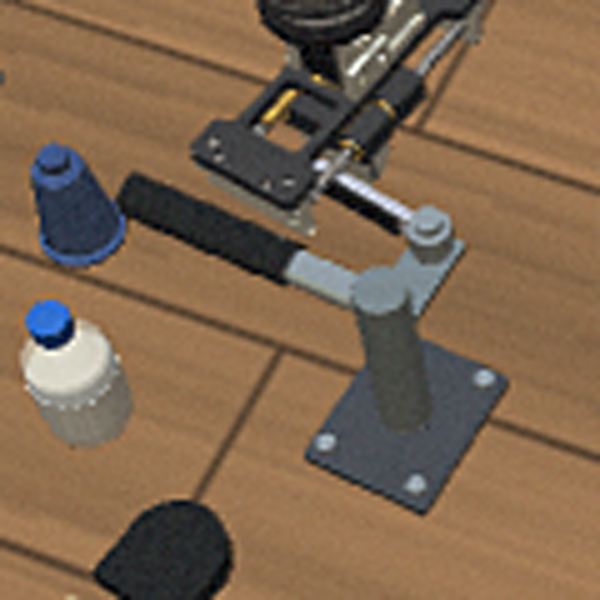

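The short lever is moving, at about 5.3 N. I'll go on in small steps.

```bash
python3 -m creep '[{"dx":0.0012,"dy":0,"dz":-0.0003,"rx":0,"ry":-0.015,"rz":0,"gripper":0},{"dx":0.0024,"dy":0,"dz":-0.0006,"rx":0,"ry":-0.032,"rz":0,"gripper":0},{"dx":0.0024,"dy":0,"dz":-0.0006,"rx":0,"ry":-0.032,"rz":0,"gripper":0}]'
python3 -m creep '[{"dx":0.0011,"dy":0,"dz":-0.0003,"rx":0,"ry":-0.015,"rz":0,"gripper":0},{"dx":0.0011,"dy":0,"dz":-0.0003,"rx":0,"ry":-0.015,"rz":0,"gripper":0}]'
python3 -c "
from cell import status
s=status.observe();print(s['contact_force'],s['torque'],s['tool_pos'])"
```

```text
time: 14.95
tool_pos: [0.5605, -0.1746, 0.1396]
tool_rot: [-1.571, 0.0, -0.154]
contact_force: [-4.8, -0.7, 0.8]
opening: 0.0005
time: 15.2
tool_pos: [0.5615, -0.1751, 0.1396]
tool_rot: [-1.571, 0.0, -0.139]
contact_force: [-5.3, -0.3, 1.4]
opening: 0.0006
[-5.27036652 -0.25535687  1.36665924] [-0.13760382  0.6448293  -0.04298445] [ 0.56146973 -0.17505326  0.13959607]
```

```bash
python3 -m creep '[{"dx":0.001,"dy":0,"dz":-0.0002,"rx":0,"ry":-0.014,"rz":0,"gripper":0},{"dx":0.001,"dy":0,"dz":-0.0002,"rx":0,"ry":-0.014,"rz":0,"gripper":0}]'
python3 -c "
from cell import status
s=status.observe();print(s['contact_force'],s['torque'],s['tool_pos'])"
```

```text
time: 15.45
tool_pos: [0.5624, -0.1755, 0.1396]
tool_rot: [-1.571, 0.0, -0.125]
contact_force: [-5.1, -1.4, -0.4]
opening: 0.0004
[-5.14549898 -1.44694262 -0.43907596] [-0.23284102  0.61467791 -0.06703382] [ 0.56240121 -0.17549392  0.13960376]
```

```bash
python3 -m creep '[{"dx":0.0009,"dy":0,"dz":-0.0002,"rx":0,"ry":-0.012,"rz":0,"gripper":0},{"dx":0.0009,"dy":0,"dz":-0.0002,"rx":0,"ry":-0.012,"rz":0,"gripper":0}]'
python3 -c "
from cell import status
s=status.observe();print(s['contact_force'],s['torque'],s['tool_pos'])"
```

```text
time: 15.7
tool_pos: [0.5632, -0.1759, 0.1396]
tool_rot: [-1.571, 0.0, -0.113]
contact_force: [-4.4, -0.4, 1.2]
opening: 0.0002
[-4.3596932  -0.41961697  1.22822737] [-0.25736389  0.67304156 -0.06803587] [ 0.5632216  -0.17587152  0.13963226]
```

```bash
python3 -m creep '[{"dx":0.0008,"dy":0,"dz":-0.0002,"rx":0,"ry":-0.01,"rz":0,"gripper":0},{"dx":0.0008,"dy":0,"dz":-0.0002,"rx":0,"ry":-0.01,"rz":0,"gripper":0}]'
python3 -c "
from cell import status
s=status.observe();print(s['contact_force'],s['torque'],s['tool_pos'])"
```

```text
time: 15.95
tool_pos: [0.564, -0.1762, 0.1396]
tool_rot: [-1.571, 0.0, -0.103]
contact_force: [-6.2, -2.2, 1.0]
opening: 0.0003
[-6.17065661 -2.24245459  0.97452954] [-0.26431413  0.61698297 -0.09856651] [ 0.56397623 -0.1761727   0.13962459]
```

```bash
python3 -m creep '[{"dx":0.0008,"dy":0,"dz":-0.0001,"rx":0,"ry":-0.005,"rz":0,"gripper":0},{"dx":0.0008,"dy":0,"dz":-0.0001,"rx":0,"ry":-0.005,"rz":0,"gripper":0}]'
python3 -c "
from cell import status
s=status.observe();print(s['contact_force'],s['torque'],s['tool_pos'])"
```

```text
time: 16.2
tool_pos: [0.5647, -0.1764, 0.1396]
tool_rot: [-1.571, 0.0, -0.098]
contact_force: [-6.1, -1.8, 0.3]
opening: 0.0005
[-6.11731586 -1.75583858  0.25688422] [-0.25362681  0.73563319 -0.0683196 ] [ 0.5647443  -0.17644543  0.13963674]
```

```bash
python3 -m creep '[{"dx":0.0007,"dy":0,"dz":0,"rx":0,"ry":0,"rz":0,"gripper":0},{"dx":0.0007,"dy":0,"dz":0,"rx":0,"ry":0,"rz":0,"gripper":0}]'
python3 -c "
from cell import status
s=status.observe();print(s['contact_force'],s['torque'],s['tool_pos'])"
```

```text
time: 16.45
tool_pos: [0.5654, -0.1765, 0.1396]
tool_rot: [-1.571, 0.0, -0.098]
contact_force: [-6.2, -2.0, 0.6]
opening: 0.0004
[-6.18391764 -1.97921735  0.64611722] [-0.30292797  0.72380055 -0.09451348] [ 0.56538736 -0.17651008  0.1396176 ]
```

Still moving, so not at the stop yet.

```bash
python3 -m creep '[{"dx":0.0007,"dy":0,"dz":0,"rx":0,"ry":0,"rz":0,"gripper":0},{"dx":0.0007,"dy":0,"dz":0,"rx":0,"ry":0,"rz":0,"gripper":0}]'
python3 -c "
from cell import status
s=status.observe();print(s['contact_force'],s['torque'],s['tool_pos'])"
```

```text
time: 16.7
tool_pos: [0.566, -0.1766, 0.1396]
tool_rot: [-1.572, 0.001, -0.098]
contact_force: [-6.1, -2.2, 1.1]
opening: 0.0004
[-6.07944085 -2.23381501  1.07548742] [-0.31414431  0.76255932 -0.06607095] [ 0.56598748 -0.17663693  0.13961399]
```

```bash
python3 -m creep '[{"dx":0.0006,"dy":0,"dz":0,"rx":0,"ry":0,"rz":0,"gripper":0},{"dx":0.0006,"dy":0,"dz":0,"rx":0,"ry":0,"rz":0,"gripper":0}]'
python3 -c "
from cell import status
s=status.observe();print(s['contact_force'],s['torque'],s['tool_pos'])"
```

```text
time: 16.95
tool_pos: [0.5665, -0.1767, 0.1396]
tool_rot: [-1.572, 0.001, -0.098]
contact_force: [-5.6, -1.6, 0.6]
opening: 0.0003
[-5.63732195 -1.59013734  0.5607771 ] [-0.39678979  0.8237233  -0.06297409] [ 0.56647885 -0.17669568  0.1396102 ]
```

```bash
python3 -m creep '[{"dx":0.0006,"dy":0,"dz":0,"rx":0,"ry":0,"rz":0,"gripper":0},{"dx":0.0006,"dy":0,"dz":0,"rx":0,"ry":0,"rz":0,"gripper":0}]'
python3 -c "
from cell import status
s=status.observe();print(s['contact_force'],s['torque'],s['tool_pos'],s['tool_rot'])"
```

```text
time: 17.2
tool_pos: [0.5666, -0.1767, 0.1396]
tool_rot: [-1.571, 0.002, -0.098]
contact_force: [-8.3, -1.7, 2.3]
opening: 0.0003
[-8.28931135 -1.69721367  2.34261226] [-0.38393371  1.15650394 -0.04944326] [ 0.56656196 -0.17670014  0.139593  ] [-1.57149136  0.00209769 -0.09830876]
```

```bash
python3 -m creep '[{"dx":0.0004,"dy":0,"dz":-0.0002,"rx":0,"ry":0,"rz":0,"gripper":0},{"dx":0.0004,"dy":0,"dz":-0.0002,"rx":0,"ry":0,"rz":0,"gripper":0}]'
python3 - <<'E'
from plan import *
from cell import read_camera
p,d=read_camera('scene');cv2.imwrite('pics/s11.png',cv2.resize(p[130:250,190:310,::-1],None,fx=5,fy=5,interpolation=cv2.INTER_CUBIC))
s=status.observe();print(s['tool_pos'],s['contact_force'],s['torque'])
E
```

```text
time: 17.45
tool_pos: [0.5666, -0.1767, 0.1396]
tool_rot: [-1.571, 0.003, -0.098]
contact_force: [-10.6, -1.4, 3.5]
opening: 0.0005
[ 0.56660705 -0.1767356   0.13959163] [-11.08688332  -1.54423152   3.23019228] [-0.23936664  1.35967718 -0.0033097 ]
```

View pics/s11.png

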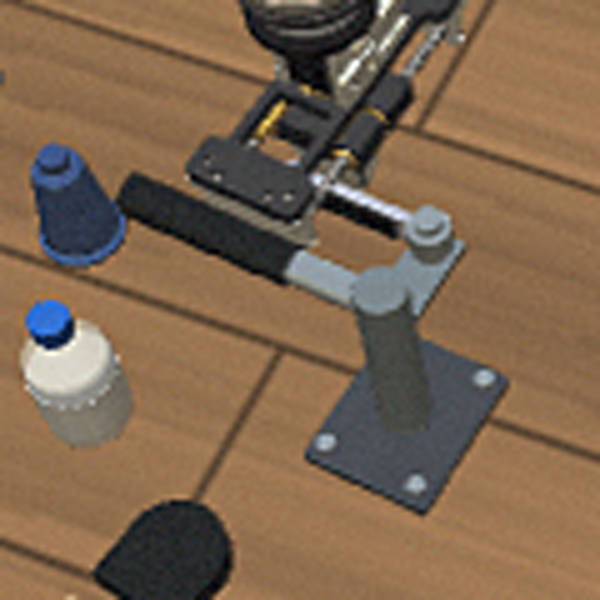

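The blade is at its stop: parallel to the bar, with the tool no longer advancing. The force is about 11 N, so I'll ease it slightly, hold for more than a second, check and hand in.

```bash
python3 -m creep '[{"dx":-0.0003,"dy":0,"dz":0,"rx":0,"ry":0,"rz":0,"gripper":0},{"dx":-0.0003,"dy":0,"dz":0,"rx":0,"ry":0,"rz":0,"gripper":0},{"dx":-0.0003,"dy":0,"dz":0,"rx":0,"ry":0,"rz":0,"gripper":0},{"dx":-0.0003,"dy":0,"dz":0,"rx":0,"ry":0,"rz":0,"gripper":0},{"dx":-0.0003,"dy":0,"dz":0,"rx":0,"ry":0,"rz":0,"gripper":0},{"dx":-0.0003,"dy":0,"dz":0,"rx":0,"ry":0,"rz":0,"gripper":0},{"dx":-0.0003,"dy":0,"dz":0,"rx":0,"ry":0,"rz":0,"gripper":0},{"dx":-0.0003,"dy":0,"dz":0,"rx":0,"ry":0,"rz":0,"gripper":0},{"dx":-0.0003,"dy":0,"dz":0,"rx":0,"ry":0,"rz":0,"gripper":0},{"dx":-0.0003,"dy":0,"dz":0,"rx":0,"ry":0,"rz":0,"gripper":0}]'
python3 - <<'E'
from cell import status,read_camera,robot
import cv2
p,d=read_camera('scene');cv2.imwrite('pics/s12.png',p[:,:,::-1])
s=status.observe();print(s['time'],s['tool_pos'],s['contact_force'],s['torque'])
E
```

```text
time: 18.75
tool_pos: [0.5665, -0.1767, 0.1396]
tool_rot: [-1.571, 0.002, -0.098]
contact_force: [-7.1, -1.5, 1.9]
opening: 0.0003
18.8 [ 0.5665772  -0.17672397  0.13959986] [-8.00006097 -1.64922836  2.52778979] [-0.20993616  1.1977938  -0.0337205 ]
```

View pics/s12.png

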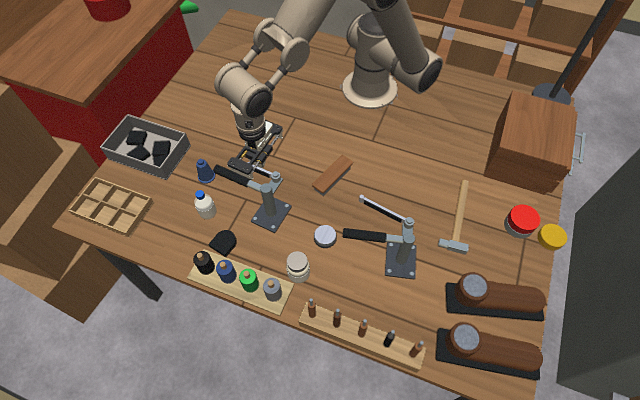

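The short lever is held at about 8 N with its position unchanged at the stop. The long lever is fully out (tip at (361,198)), and the other items are where they began.

```bash
python3 -c "
from cell import robot,status
print(robot.hand_in()); s=status.observe(); print(s['time'],s['tool_pos'],s['contact_force'])"
```

```text
the job is handed in; nothing more can be done
None
the job is handed in; nothing more can be done
```

Both hand levers stop short of their bars, and the job is handed in with the short lever still held at its stop. The time was about 18.8 s of the 51 s allowed.

- **Long lever:** I pressed it with the outer back of the closed fingers until it met its stop. There the tool stopped advancing and the force rose from about 5 N to about 8 N. I held it for about 1.5 s at roughly 8–9 N, then followed it back; the camera showed it fully out.
- **Short lever:** I pressed it to its stop the same way. The force peaked at about 11 N, so I eased it back to about 8 N (5.7 N is needed to hold it). The position did not change, and I held it there for over a second before handing in.
- **Last picture:** the long lever is out, the short blade stays clear of its bar, and the other items look unmoved.

**Disagreements and limits:**
- **Stop position:** both stops came about 2 mm further on than the camera estimate, which fits the calibration error.
- **Sideways drag:** one pressing step on the long lever went slightly the wrong way along the blade. It caused about 5 N of sideways friction, which I corrected before reaching the stop.
- **Refused call:** my first move call was refused for missing keys, and nothing moved.
- **After hand-in:** the state could not be read, so my last check is from just before it.

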